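# Park the camera tube at the top of the sloping rack

### The job

Two metal tubes lie at the foot of the two-lane sloping rack: with the fingertips, push the long one up its gutter, over the crest and down to the end stop, so that it stays parked there and does not roll back. Only push or roll it: do not lift it out of its gutter, and leave the short tube at the foot of its own gutter and the other things on the bench where they are.

Things in the scene. Friction and masses are not known exactly. Their poses are not given: they have to be found in the camera images.
- rack: White painted metal rack fixed to the bench, 290 x 165 mm. Origin: centre of its underside, on the bench; x points uphill along the gutters, z up. Two smooth open gutters with flat floors lie side by side, centred at y = +37.5 and -37.5 mm, each 70 mm wide between 5 mm walls that stand 15 mm above the floor. The floor rises at 9 degrees from x = -135 mm to the crest.
- ramp (a point): Point on the rising floor between the gutters (rack x -105, y 0, z 28 mm), level with the tubes' foot; its x runs up the slope, its z square off the floor. A 10 mm high, 5 mm thick lip across the foot holds the tubes; resting there, their axis is at rack x -108, z 48 mm. A tube let go before the crest rolls back to the lip.
- crest (a point): The crest, half-way between the gutters on the floor line (rack x 73, y 0, z 56 mm). Beyond it the floor falls at 8 degrees to the end stop; a tube pushed past it rolls to the stop by itself and stays.
- seat (a point): Where the axis of a tube parked against the end stop lies, half-way between the gutters (rack x 105, y 0, z 72 mm). The stop is an upright plate across both gutters with its face at rack x 125 mm and its top at z 79 mm.
- long_tube_center (a point): Centre of the long tube, on its axis: a closed steel cylinder, 40 mm in diameter and 64 mm long, about 0.15 to 0.31 kg, lying across its gutter (its own y axis is the cylinder axis, x and z turn as it rolls), at first at the foot, against the lip. It may be in either gutter.
- long_tube: The long tube itself, the same point and axes as its centre.
- short_tube_center (a point): Centre of the short tube, the same 40 mm in diameter but only 34 mm long, 0.13 kg, lying in the other gutter's foot. To be left there.
- oil_bottle: Small amber bottle standing on the bench, 32 mm in diameter, 70 mm tall; origin at the centre of its underside. Bystander.
- eyepiece: Black eyepiece standing on the bench, 40 mm in diameter, 60 mm tall; origin at the centre of its underside. Bystander.
- slide_box: Grey closed slide box lying flat on the bench, 90 x 120 x 35 mm; origin at the centre of its underside. Bystander.

How it is judged:
At the end, for the whole second after the job is handed in: The long tube lies at rest (under 20 mm/s) in its gutter against the end stop, its axis within 6 mm along and 5 mm in height of the parked place and within 0.2 rad of square to the gutter; the short tube is within 20 mm of its start (x of long_tube_center in the frame of seat between -0.006 and 0.006 m and z of long_tube_center in the frame of seat between -0.005 and 0.005 m and angle between the y axis of long_tube and the y axis of rack, either way round below 0.2 rad and linear speed of long_tube below 0.02 m/s and distance of short_tube_center from where it was at the start of the episode below 0.02 m); the robot touches nothing.
It fails at once if the long tube is lifted more than 8 mm off the gutter's slope (z of long_tube_center in the frame of ramp above 0.028 m).
It fails at once if the short tube is moved more than 30 mm (distance of short_tube_center from where it was at the start of the episode above 0.03 m).
It fails at once if the bottle, eyepiece or slide box is moved more than 20 mm (distance of any of oil_bottle, eyepiece, slide_box from where it was at the start of the episode above 0.02 m).
It also fails if it takes over 48 s, if anything falls off the work surface, if the arm or the gripper's body presses on something with over 40 N, if the wrist force passes 120 N, or if a joint passes its speed limit or range.

### The arm

A 6-joint arm with a two-finger parallel gripper is mounted at the origin on the work surface. World frame = base frame: x ahead of the robot, y to its left, z up, the work surface at z = 0. Lengths are in m, angles in rad, forces in N, time in s.
With the tool pointing down it reaches from about 0.225 to 0.875 m from the base axis. Payload 3.4 kg.
Tool frame: the origin (TCP) lies midway between the tips of the shut fingers; the grasp point (between the pads) lies 19 mm behind it (pinch_z is the distance from the TCP to the grasp point, in m); z points along the fingers, y is the line along which they close (so a half turn about z gives the same grasp; the last joint's range is limited). The gripper opens to 85 mm and grips with 20 to 120 N. Pads are 22 mm wide; open, the fingers measure 114 mm over their backs; the gripper's body (76 mm by 85 mm) begins 54 mm behind the grasp point. The pads swing forward as they close: fully open they stand 13 mm farther back than shut.
Start: joints at [-1.251, 0.276, 1.505, -0, 1.361, -0.121], TCP at [0.245, -0.52, 0.196] pointing down, gripper open.
Joint ranges: [-2.89, 2.89], [-0.75, 2.08], [0.22, 2.7], [-1.18, 4.32], [0.11, 2.71], [-2.7, 2.7]. Speed limits (rad/s): [2.57, 2.57, 3.14, 3.14, 3.14, 3.14].

### API

Orientations are given as a unit quaternion [w, x, y, z].
In Python, from rig import get_state, get_image, sign_off, pinch_z gives the robot as it stands.
- The arm moves only by the tool send_rows, never from a script. Its argument "steps" is one flat list of numbers, 5 for each row, row after row: the gripper's target within -1 to 1 (fully open at 1, half-way at 0, shut at -1), then the shift along the tool's x, y, z in cm, then the turn about the tool's z in degrees. In form: [gripper, x, y, z, roll, gripper, x, y, z, roll, ...]. A call has 1 to 12 rows; each row shifts and turns the commanded pose from where the row before left it, along the tool's axes as they then stand; what a row does not reach is not made up. A row lasts 1/10 s, in which the tool goes at most 50 mm and 8.59 degrees, less where a joint would pass 70% of its speed; a pose out of reach is approached as far as the arm can. A call is refused whole if a number of a shift passes 5 or a number of a turn 8.59, either way. A call with a gripper value outside its range is refused whole. The fingers move at their own pace and stop on an object; "newtons" is the grip in N (left out, the last holds). Time passes only in rows, so rows that do not move let the fingers close. It gives the time, the measured TCP pose, the force, the opening and the grip force at its end, in the units of the state.
- get_state(): the state, without advancing time (a new reading comes with each control period).
- get_image(name): name is "scene" or "top"; returns a dict with "color" (384x512x3 uint8, red, green, blue), "mtx" (3x3 intrinsics, pixels), "k1" (the pictures are not rectified: a ray, as slopes to the right and down, at radius r is drawn at 1 + k1 r^2 times it, then the intrinsics apply), "T" (4x4, takes a point from camera to world coordinates). Camera axes: x right, y down, z forward; pixel columns grow to the right and rows downward; lengths in m; the calibration is good to about 2 mm. A picture is of the moment at which its call begins. There is no depth.
- sign_off(): hands the job in; it is judged then, once.
The state is a dict: "clock": time; "qpos": joint angles; "qd": joint speeds; "effort": joint torques, N m; "position": TCP position; "ee_rot": TCP orientation; "contact_force": force on the tool from outside, world axes, zero at the start; "moment": the same for the moment, N m; "width": finger opening in m; "gripper_force": force on a finger pad.
Only numpy, scipy, OpenCV 4.12 (cv2) and the standard library are available. Lean on these libraries where they do the work, as an engineer would, in place of code of your own. Each camera call takes 0.05 s, during which the arm holds its last target. There are 200 camera calls.

## Working session

There is one attempt and no reset: what is moved stays moved. The work goes in short steps, Python scripts to look and compute and a tool call to move; the robot and the scene stay as the last step left them, time stands still between calls to the robot, and variables do not carry over. Pictures are saved under pics/ and viewed, at most 10 in all, crops included, and the job is handed in when it is done.

Besides the shell and the picture viewer there is one more tool, called after "Call:" in YAML: its name, and indented under it one key for each argument. send_rows: Moves the arm, as the interface text tells. Its arguments: {"type":"object","properties":{"steps":{"type":"array"},"newtons":{"type":"number"}},"required":["steps"]}

```bash
mkdir -p pics; python3 - <<'E'
from rig import *
import cv2,numpy as np,pickle
d={}
for n in("scene","top"):
    im=get_image(n);d[n]=im;cv2.imwrite(f"pics/{n}0.png",im["color"][:,:,::-1]);print(n,im["mtx"].round(1).tolist(),im["k1"],im["T"].round(3).tolist())
pickle.dump(d,open("d.pkl","wb"))
s=get_state();print(s,pinch_z() if callable(pinch_z) else pinch_z)
E
```

```text
scene [[446.7, 0.0, 256.4], [0.0, 446.7, 186.6], [0.0, 0.0, 1.0]] 0.04537949367875426 [[0.295, 0.711, -0.638, 1.246], [0.955, -0.218, 0.198, -0.218], [0.002, -0.668, -0.744, 0.881], [0.0, 0.0, 0.0, 1.0]]
top [[359.7, 0.0, 256.7], [0.0, 359.7, 188.5], [0.0, 0.0, 1.0]] -0.07061770785209871 [[0.02, -0.99, 0.14, 0.412], [-0.999, -0.024, -0.024, 0.007], [0.027, -0.14, -0.99, 0.967], [0.0, 0.0, 0.0, 1.0]]
{'clock': 0.1, 'qpos': array([-1.25100802e+00,  2.76539095e-01,  1.50601429e+00,  6.59995415e-06,
        1.36072684e+00, -1.21014849e-01]), 'qd': array([-0.00040802, -0.00218447, -0.00166549, -0.00056854, -0.00043   ,
        0.0005956 ]), 'effort': array([ 1.92859145e-03, -4.17698193e+01, -2.46405691e+01, -3.83016686e-05,
        5.79425294e-03, -3.32726145e-06]), 'position': array([ 0.24515104, -0.51952182,  0.195219  ]), 'ee_rot': array([-8.39941732e-04,  9.75809539e-01,  2.18620750e-01, -8.05121579e-05]), 'contact_force': array([0.76144453, 0.91874615, 0.2199299 ]), 'moment': array([-0.02711276, -0.01004576, -0.03171482]), 'gripper_force': 0.0, 'width': 0.08562720324684664} 0.0187
```

View pics/top0.png

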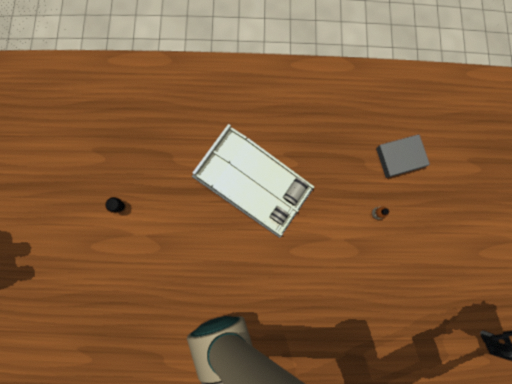

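View pics/scene0.png

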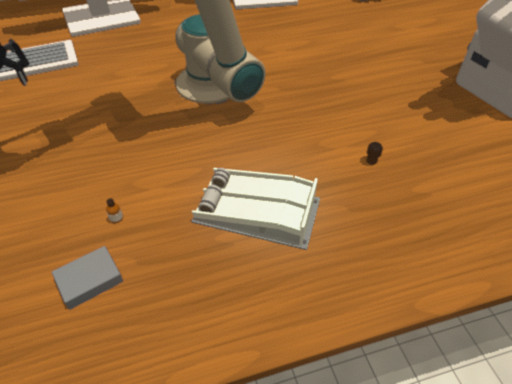

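The top view shows the rack with its foot at the lower right. The long tube is at about (295,191), the short one at (280,214), and the crest end is at the upper left, about (212,150). I'll enlarge both views to pick points.

```bash
python3 - <<'E'
import cv2,pickle
d=pickle.load(open("d.pkl","rb"))
t=d["top"]["color"][115:245,185:325,::-1];s=d["scene"]["color"][160:255,185:325,::-1]
cv2.imwrite("pics/tc.png",cv2.resize(t,None,fx=4.5,fy=4.5,interpolation=cv2.INTER_CUBIC))
cv2.imwrite("pics/sc.png",cv2.resize(s,None,fx=5.5,fy=5.5,interpolation=cv2.INTER_CUBIC))
E
```

```text
(no output)
```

View pics/tc.png

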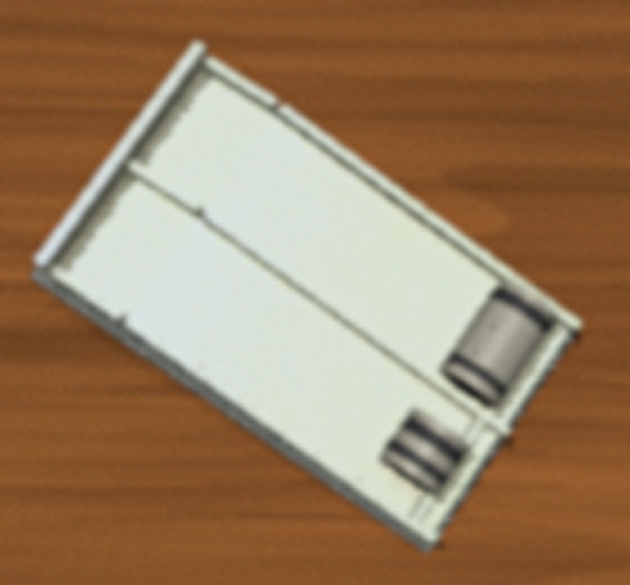

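View pics/sc.png

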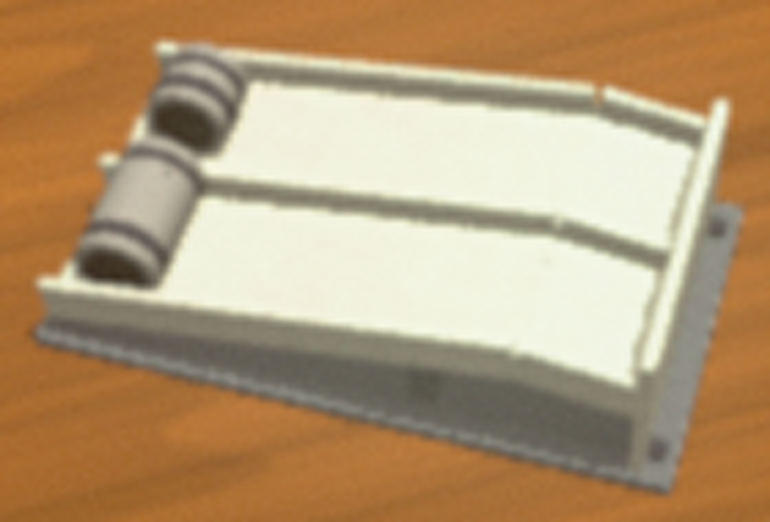

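Long tube: top crop about (497,347), at rack y=-37.5. Short tube: about (427,455), at y=+37.5. The wall kinks at the crest show at (280,107), (200,212) and (121,320). The wall ends at the foot show at (580,325), (508,432) and (435,545). The scene crop shows the same features.

```bash
cat >h.py <<'E'
import numpy as np,pickle,cv2
def ray(im,px):
    k=im["k1"];K=im["mtx"]
    p=cv2.undistortPoints(np.array(px,float).reshape(-1,1,2),K,np.array([k,0,0,0,0.])).reshape(-1,2)
    return im["T"][:3,3],(np.c_[p,np.ones(len(p))]@im["T"][:3,:3].T)
def plane(im,px,z):
    o,d=ray(im,px);return o+d*((z-o[2])/d[:,2])[:,None]
E
python3 - <<'E'
from h import *
d=pickle.load(open("d.pkl","rb"))
tc=lambda p:(np.array(p)+.5)/4.5-.5+[185,115]
sc=lambda p:(np.array(p)+.5)/5.5-.5+[185,160]
# order y=-75,0,75
P={"top":(tc([(280,107),(200,212),(121,320)]),tc([(580,325),(508,432),(435,545)])),
"scene":(sc([(517,350),(560,222),(598,95)]),sc([(42,283),(105,160),(162,47)]))}
for n,(c,f) in P.items():
    C=plane(d[n],c,.071);F=plane(d[n],f,.038)
    u=C.mean(0)-F.mean(0);v=C[2]-C[0];w=F[2]-F[0]
    print(n,C[:,:2].round(4).tolist(),F[:,:2].round(4).tolist(),"len",np.linalg.norm(u[:2]),"yaw",np.arctan2(u[1],u[0]),"yaw from y",np.arctan2(-v[0],v[1]),np.arctan2(-w[0],w[1]),np.linalg.norm(v),np.linalg.norm(w))
# triangulate tops
for a,b in ((P["top"][0],P["scene"][0]),(P["top"][1],P["scene"][1])):
    o1,r1=ray(d["top"],a);o2,r2=ray(d["scene"],b)
    for x,y in zip(r1,r2):
        s=np.linalg.lstsq(np.c_[x,-y],o2-o1,rcond=None)[0];print(((o1+x*s[0]+o2+y*s[1])/2).round(4),np.linalg.norm(o1+x*s[0]-o2-y*s[1]).round(4))
# tube centres on plane z~.048 (silhouette centre)
print(plane(d["top"],tc([(497,347),(427,455)]),.050).round(4))
print(plane(d["scene"],sc([(137,212),(195,98)]),.050).round(4))
E
```

```text
top [[0.6685, 0.0131], [0.6061, 0.0568], [0.5435, 0.0989]] [[0.5518, -0.1648], [0.4883, -0.1228], [0.4227, -0.0813]] len 0.21485752935755112 yaw 0.9869833391354358 yaw from y 0.9694053042368573 0.9964977538434927 0.15169503330563233 0.15373576018360863
scene [[0.6725, 0.0126], [0.6126, 0.053], [0.5468, 0.0948]] [[0.5529, -0.1653], [0.4903, -0.123], [0.4275, -0.0811]] len 0.21371763390924736 yaw 0.972427020292257 yaw from y 0.9919449906262666 0.9796978774364391 0.1501562924621944 0.15113199262890428
[0.6697 0.0134 0.0672] 0.0006
[0.6074 0.0562 0.0641] 0.0019
[0.5436 0.0979 0.067 ] 0.0031
[ 0.552  -0.1651  0.0368] 0.0001
[ 0.4885 -0.123   0.0361] 0.0003
[ 0.423  -0.081   0.0336] 0.0014
[[ 0.5361 -0.1146  0.05  ]
 [ 0.4733 -0.075   0.05  ]]
[[ 0.5355 -0.1176  0.05  ]
 [ 0.4757 -0.0762  0.05  ]]
```

Call:
send_rows:
  steps: [-0.4,0,0,0,-7.75,-0.4,0,0,0,-7.75,-0.4,0,0,0,-7.75,-0.4,0,0,0,-7.75,-0.4,0,0,0,0]

```text
clock: 0.6
position: [0.2452, -0.5198, 0.1955]
ee_rot: [-0.0, 0.882, 0.471, 0.0]
contact_force: [0.5, 0.3, 0.1]
width: 0.0252
gripper_force: 0.0
```

Call:
send_rows:
  steps: [-0.4,3.5,0.2,0,0,-0.4,3.5,0.2,0,0,-0.4,3.5,0.2,0,0,-0.4,3.5,0.2,0,0,-0.4,3.5,0.2,0,0,-0.4,3.5,0.2,0,0,-0.4,3.5,0.2,0,0,-0.4,3.5,0.2,0,0,-0.4,3.5,0.2,0,0,-0.4,3.5,0.2,0,0,-0.4,3.5,0,0,0,-0.4,3.5,0,0,0]

```text
clock: 1.8
position: [0.4958, -0.1806, 0.1958]
ee_rot: [-0.0, 0.883, 0.47, -0.0]
contact_force: [0.5, -0.2, 0.2]
width: 0.0255
gripper_force: 0.0
```

```bash
cat >st.py <<'E'
from rig import *
import numpy as np
from scipy.spatial.transform import Rotation as R
s=get_state();q=s["ee_rot"];M=R.from_quat([q[1],q[2],q[3],q[0]]).as_matrix()
c,n=np.cos(.982),np.sin(.982);p=s["position"]-[.567,-.006,0]
print("clk",s["clock"],"rack xy z mm",(np.array([c*p[0]+n*p[1],-n*p[0]+c*p[1],p[2]])*1e3).round(1),"yaw",np.arctan2(M[1,0],M[0,0]).round(3),"tilt",M[:2,2].round(3),"w",s["width"],"F",s["contact_force"].round(2))
E
python3 st.py
```

```text
clk 1.8 rack xy z mm [-184.7  -37.8  195.8] yaw 0.979 tilt [-0.  0.] w 0.025523665200053 F [ 0.51 -0.21  0.18]
```

Call:
send_rows:
  steps: [-0.4,0,0,2.5,0,-0.4,0,0,2.5,0,-0.4,0,0,2.5,0,-0.4,0,0,2.5,0,-0.4,0,0,2.5,0,-0.4,0,0,2.0,0,-0.4,0,0,0.9,0,-0.4,0,0,0,0]

```text
clock: 2.6
position: [0.4943, -0.1815, 0.0408]
ee_rot: [-0.001, 0.882, 0.471, -0.001]
contact_force: [-0.0, -0.1, 0.2]
width: 0.0258
gripper_force: 0.0
```

```bash
python3 st.py; python3 - <<'E'
from rig import *
import cv2
im=get_image("scene")["color"][130:270,150:340,::-1]
cv2.imwrite("pics/s1.png",cv2.resize(im,None,fx=4.2,fy=4.2,interpolation=cv2.INTER_CUBIC))
E
```

```text
clk 2.6 rack xy z mm [-186.3  -37.    40.8] yaw 0.98 tilt [-0.003  0.001] w 0.025755702408143535 F [-0.03 -0.06  0.24]
```

View pics/s1.png

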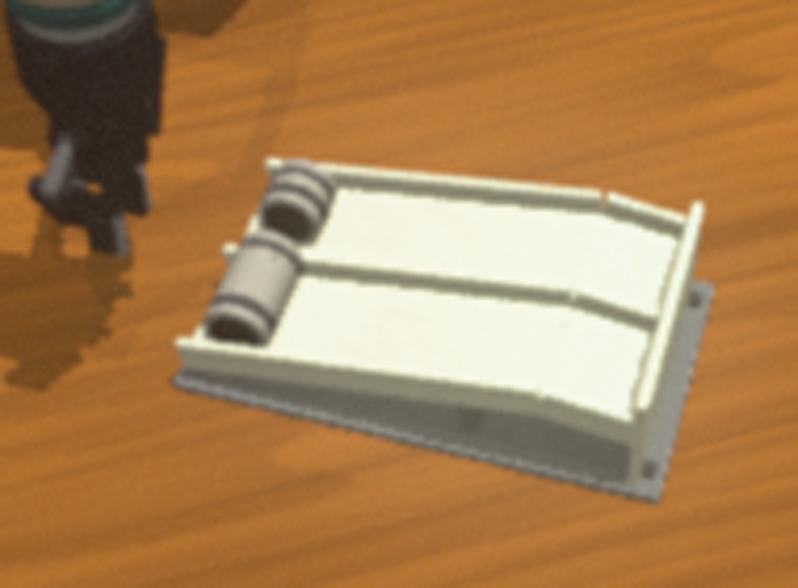

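The fingers are low behind the long tube, at about (110,240) in the crop, in line with its gutter and above the lip. Approaching now.

Call:
send_rows:
  steps: [-0.4,1.2,0,0,0,-0.4,1.2,0,0,0,-0.4,0.8,0,0,0,-0.4,0.5,0,0,0,-0.4,0.5,0,-0.05,0,-0.4,0.5,0,-0.08,0,-0.4,0.5,0,-0.08,0,-0.4,0.5,0,-0.08,0,-0.4,0.5,0,-0.08,0,-0.4,0.5,0,-0.08,0,-0.4,0.5,0,-0.08,0]

```text
clock: 3.75
position: [0.5355, -0.1218, 0.0474]
ee_rot: [0.0, 0.882, 0.471, -0.0]
contact_force: [-0.5, -0.2, -0.3]
width: 0.0255
gripper_force: 0.0
```

```bash
python3 st.py; python3 - <<'E'
from rig import *
import cv2
im=get_image("scene")["color"][130:270,150:340,::-1]
cv2.imwrite("pics/s2.png",cv2.resize(im,None,fx=4.2,fy=4.2,interpolation=cv2.INTER_CUBIC))
E
```

```text
clk 3.75 rack xy z mm [-113.8  -38.1   47.4] yaw 0.982 tilt [-0. -0.] w 0.025498763417985442 F [-0.46 -0.23 -0.26]
```

View pics/s2.png

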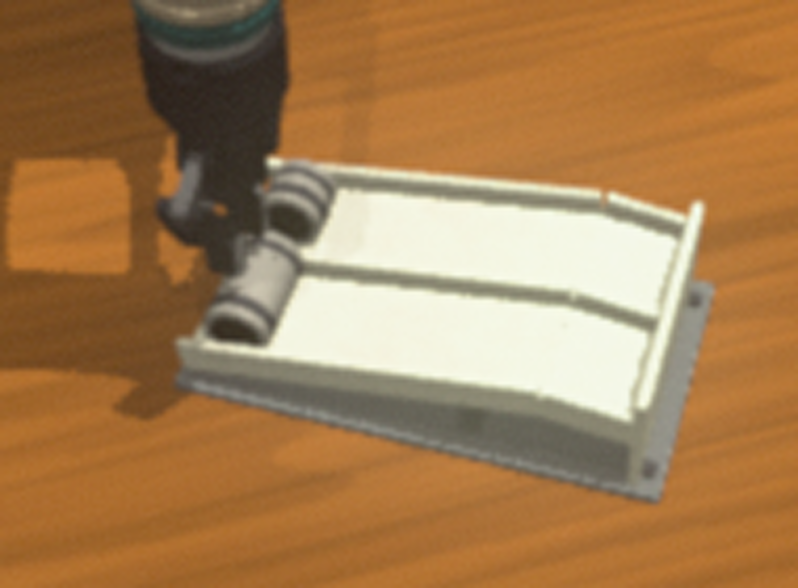

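The tube has not moved and there's no force, yet the TCP should already be at the tube. I'll check by projecting the expected fingertip points into this view.

```bash
python3 - <<'E'
from rig import *
import cv2,numpy as np
from scipy.spatial.transform import Rotation as R
s=get_state();q=s["ee_rot"];M=R.from_quat([q[1],q[2],q[3],q[0]]).as_matrix();p=s["position"]
L=np.array([[0,0,0],[0,.02,0],[0,-.02,0],[.011,0,0],[0,0,-.02],[0,0,-.073],[0,.04,-.073],[0,-.04,-.073]])
W=p+L@M.T
ims=[]
for n,o,f in(("scene",(150,130),4),("top",(220,130),4)):
    im=get_image(n);T=np.linalg.inv(im["T"])
    uv=cv2.projectPoints(W,cv2.Rodrigues(T[:3,:3])[0],T[:3,3],im["mtx"],np.array([im["k1"],0,0,0,0.]))[0][:,0]
    print(n,uv.round(1).tolist())
    c=im["color"][o[1]:o[1]+140,o[0]:o[0]+100,::-1];c=cv2.resize(c,None,fx=f,fy=f,interpolation=cv2.INTER_CUBIC)
    for i,u in enumerate(uv):
        a=tuple(int(v) for v in (u-o+.5)*f);cv2.circle(c,a,3,(0,0,255),-1);cv2.putText(c,str(i),a,0,.5,(255,0,0))
    ims.append(c)
cv2.imwrite("pics/p.png",np.hstack(ims))
E
```

```text
scene [[208.2, 199.3], [205.2, 205.4], [211.0, 193.4], [212.4, 200.3], [207.5, 193.9], [205.7, 179.0], [199.3, 191.3], [211.7, 167.2]]
top [[297.5, 191.9], [301.8, 185.7], [293.2, 198.2], [294.0, 189.5], [298.6, 190.9], [301.8, 188.0], [311.0, 174.5], [292.4, 201.6]]
```

View pics/p.png

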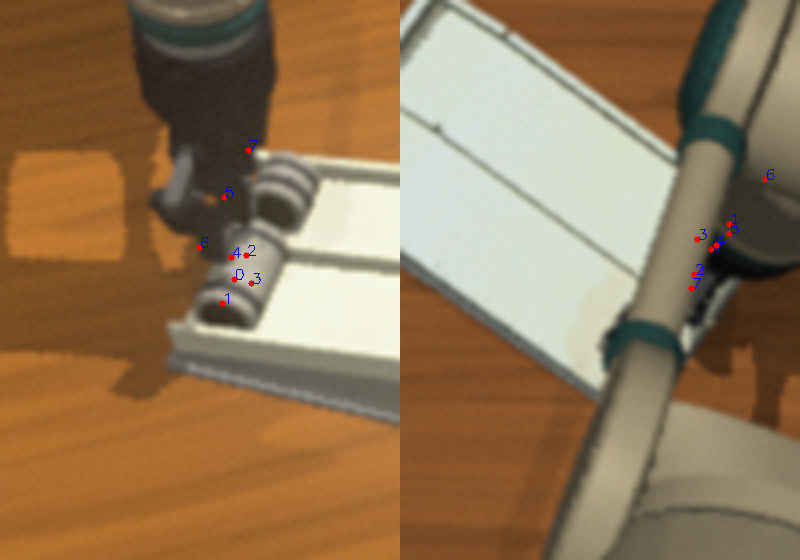

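Both views put the reported TCP on the tube, but the visible fingers look further back than that. I'll take one brightened close-up to see how the gripper is really lying.

```bash
python3 - <<'E'
from rig import *
import cv2,numpy as np
a=get_image("scene")["color"][128:212,172:228,::-1];b=get_image("top")["color"][140:224,280:336,::-1]
g=lambda c:(255*(cv2.resize(c,None,fx=7,fy=7,interpolation=cv2.INTER_CUBIC)/255.)**.5).astype(np.uint8)
cv2.imwrite("pics/z.png",np.hstack([g(a),g(b)]))
E
python3 st.py
```

```text
clk 4.0 rack xy z mm [-114.2  -38.    47.2] yaw 0.982 tilt [-0. -0.] w 0.02554539118919384 F [-0.03 -0.78  0.59]
```

View pics/z.png

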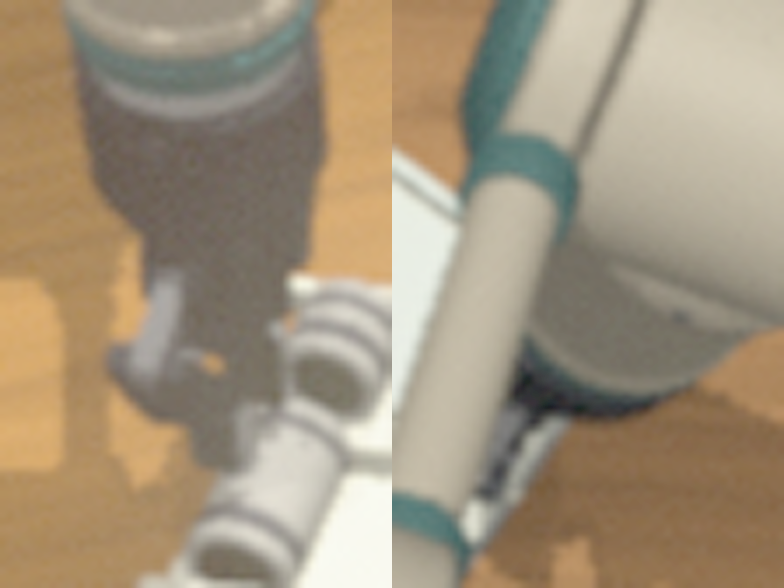

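```bash
python3 - <<'E'
import cv2,numpy as np,pickle
d=pickle.load(open("d.pkl","rb"))
q=.4408;x=np.array([np.cos(q),np.sin(q),0]);y=np.array([np.sin(q),-np.cos(q),0]);z=np.array([0,0,1])
p=np.array([.2452,-.5195,.1952])
W=np.array([[0,0,0],p,p+.05*y,p-.05*y,p+.073*z,[.4943,-.1815,.0408],[.4943,-.1815,.1138]])
for n in d:
    im=d[n];T=np.linalg.inv(im["T"])
    uv=cv2.projectPoints(W,cv2.Rodrigues(T[:3,:3])[0],T[:3,3],im["mtx"],np.array([im["k1"],0,0,0,0.]))[0][:,0];print(n,uv.round(1).tolist())
for n,(x0,y0,x1,y1) in {"scene":(0,20,50,100),"top":(460,300,512,384)}.items():
    g=cv2.cvtColor(d[n]["color"],cv2.COLOR_RGB2HSV)[y0:y1,x0:x1]
    m=((g[...,2]<70)&(g[...,1]<110)).astype(np.uint8)
    k,l,s,c=cv2.connectedComponentsWithStats(m)
    print(n,[(s[i]+[x0,y0,0,0,0]).tolist() for i in range(1,k) if s[i][4]>25])
E
```

```text
scene [[208.3, 83.2], [13.4, 108.6], [-7.9, 117.4], [33.8, 100.1], [0.1, 82.9], [180.9, 194.2], [177.0, 174.0]]
top [[246.0, 400.1], [486.4, 319.2], [504.8, 308.8], [467.4, 329.6], [509.4, 326.6], [320.1, 208.7], [326.2, 206.1]]
scene [[0, 40, 29, 44, 527]]
top [[480, 330, 32, 30, 564]]
```

The visible gripper doesn't sit where the reported TCP projects, neither here nor at the start pose. I'll back out the way I came, to a spot both cameras see clearly, and measure the offset there.

Call:
send_rows:
  steps: [-0.4,-1.0,0,0,0,-0.4,-2.0,0,0,0,-0.4,-2.0,0,0,0,-0.4,-2.5,0,0,0,-0.4,0,0,-2.5,0,-0.4,0,0,-4.0,0,-0.4,0,0,-4.0,0,-0.4,0,0,-4.5,0]

```text
clock: 4.8
position: [0.4921, -0.1849, 0.1981]
ee_rot: [-0.001, 0.882, 0.471, -0.001]
contact_force: [0.8, 0.1, -0.0]
width: 0.0257
gripper_force: 0.0
```

Call:
send_rows:
  steps: [-0.4,-3.0,0,0,0,-0.4,-3.0,0,0,0,-0.4,-3.0,0,0,0,-0.4,-3.0,0,0,0,-0.4,-3.0,0,0,0,-0.4,-3.0,0,0,0,-0.4,-3.0,0,0,0,-0.4,-3.0,0,0,0,-0.4,0,0,0,0]

```text
clock: 5.7
position: [0.3576, -0.3873, 0.1971]
ee_rot: [0.0, 0.883, 0.47, -0.001]
contact_force: [0.5, 0.5, -0.4]
width: 0.0254
gripper_force: 0.0
```

```bash
python3 st.py; python3 - <<'E'
from rig import *
import cv2,numpy as np,pickle
from scipy.spatial.transform import Rotation as R
s=get_state();q=s["ee_rot"];M=R.from_quat([q[1],q[2],q[3],q[0]]).as_matrix();p=s["position"]
L=np.array([[0,0,0],[0,.025,0],[0,-.025,0],[.011,0,0],[-.011,0,0],[0,0,-.073]])
W=p+L@M.T;ims=[];d={}
for n in("scene","top"):
    im=get_image(n);d[n]=im;T=np.linalg.inv(im["T"])
    uv=cv2.projectPoints(W,cv2.Rodrigues(T[:3,:3])[0],T[:3,3],im["mtx"],np.array([im["k1"],0,0,0,0.]))[0][:,0]
    o=np.clip((uv[0]-[40,55]).astype(int),0,[432,284]);print(n,uv.round(1).tolist(),o)
    c=im["color"][o[1]:o[1]+110,o[0]:o[0]+80,::-1];c=cv2.resize(c,None,fx=5,fy=5,interpolation=cv2.INTER_CUBIC)
    c=(255*(c/255.)**.5).astype(np.uint8)
    for i,u in enumerate(uv): cv2.circle(c,tuple(int(v) for v in (u-o+.5)*5),2,[(0,0,255),(0,255,0),(0,200,0),(255,0,0),(120,0,0),(255,0,255)][i],-1)
    ims.append(c)
pickle.dump(d,open("d2.pkl","wb"));cv2.imwrite("pics/y.png",np.hstack(ims))
E
```

```text
clk 5.7 rack xy z mm [-433.4  -37.6  197.1] yaw 0.977 tilt [-0.002 -0.002] w 0.0254455755667981 F [ 0.47  0.48 -0.43]
scene [[72.9, 127.1], [66.8, 133.9], [78.8, 120.4], [77.2, 128.0], [68.7, 126.1], [62.7, 101.4]] [32 72]
top [[428.3, 267.3], [434.1, 257.7], [422.4, 277.0], [424.2, 264.4], [432.4, 270.2], [446.3, 269.9]] [388 212]
```

View pics/y.png

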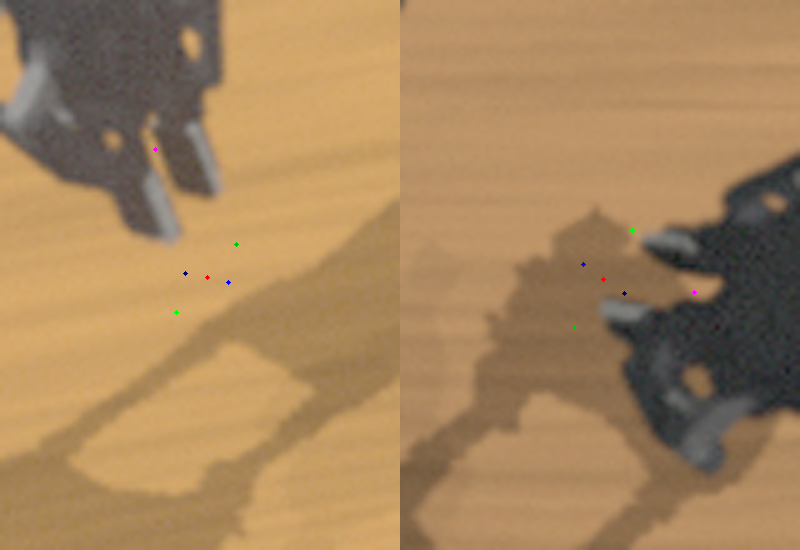

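The gripper is clearly visible now, and its orientation is as reported. The tips show at scene crop (170,238) and (210,192), and at top crop (650,242) and (608,308). They're away from the reported TCP, so I'll triangulate the offset.

```bash
python3 - <<'E'
from h import *
d=pickle.load(open("d2.pkl","rb"))
S=(np.array([[170,238],[210,192]])+.5)/5-.5+[32,72]
Tp=(np.array([[248,242],[205,308]])+.5)/5-.5+[388,212]
o1,r1=ray(d["scene"],S);o2,r2=ray(d["top"],Tp);Q=[]
for x,y in zip(r1,r2):
    s=np.linalg.lstsq(np.c_[x,-y],o2-o1,rcond=None)[0];a,b=o1+x*s[0],o2+y*s[1];Q.append((a+b)/2);print(Q[-1].round(4),np.linalg.norm(a-b).round(4))
m=np.mean(Q,0);off=m-[.3576,-.3873,.1971];c,n=np.cos(.982),np.sin(.982)
print("mid",m.round(4),"off",off.round(4),"rack",c*off[0]+n*off[1],-n*off[0]+c*off[1],"sep",np.linalg.norm(Q[0]-Q[1]))
E
```

```text
[ 0.3748 -0.3906  0.2339] 0.0039
[ 0.3476 -0.3716  0.2344] 0.0056
mid [ 0.3612 -0.3811  0.2342] off [0.0036 0.0062 0.0371] rack 0.007151824167602707 0.00042560116704228957 sep 0.03313394984712477
```

The real tips are about 35 mm higher than the reported TCP z. That explains why they passed over the tube, whose top is at 68 mm. The tip pixel in the earlier low picture gives about 33 mm as well. I'll go back and work with reported z ≈ 12 mm, which puts the real tips at about 47 mm, roughly the tube's axis height.

Call:
send_rows:
  steps: [-0.4,3.0,0,0,0,-0.4,3.0,0,0,0,-0.4,3.0,0,0,0,-0.4,3.0,0,0,0,-0.4,3.0,0,0,0,-0.4,3.0,0,0,0,-0.4,3.0,0,0,0,-0.4,3.0,0,0,0,-0.4,0.6,0,0,0,-0.4,0,0,0,0]

```text
clock: 6.8
position: [0.497, -0.178, 0.1973]
ee_rot: [-0.0, 0.881, 0.473, -0.0]
contact_force: [-0.0, -1.6, 0.2]
width: 0.0256
gripper_force: 0.0
```

Call:
send_rows:
  steps: [-0.4,0,0,2.5,0,-0.4,0,0,3.0,0,-0.4,0,0,3.0,0,-0.4,0,0,2.5,0,-0.4,0,0,2.5,0,-0.4,0,0,2.0,0,-0.4,0,0,1.5,0,-0.4,0,0,1.0,0,-0.4,0,0,0.5,0,-0.4,0,0,0,0]

```text
clock: 7.8
position: [0.4965, -0.1798, 0.012]
ee_rot: [-0.0, 0.882, 0.471, -0.0]
contact_force: [-0.1, 0.0, 0.6]
width: 0.0254
gripper_force: 0.0
```

```bash
python3 st.py; python3 - <<'E'
from rig import *
import cv2,numpy as np
im=get_image("scene");T=np.linalg.inv(im["T"]);s=get_state()
c,n=np.cos(.982),np.sin(.982)
# expected near-tip pixel (rack x+7, y-16.5 from TCP) for several tip heights
P=s["position"]+np.array([[c*.007+n*.0165,n*.007-c*.0165,h] for h in(0,.03,.035,.04)])
print(cv2.projectPoints(P,cv2.Rodrigues(T[:3,:3])[0],T[:3,3],im["mtx"],np.array([im["k1"],0,0,0,0.]))[0][:,0].round(1).tolist())
g=cv2.cvtColor(im["color"],cv2.COLOR_RGB2HSV)[180:210,165:192]
print("\n".join("%d "%(180+i)+"".join("#" if (r[1]<95) else "." for r in row) for i,row in enumerate(g)))
E
```

```text
clk 7.8 rack xy z mm [-183.7  -37.9   12. ] yaw 0.981 tilt [-0.001  0.   ] w 0.025439662075535083 F [-0.15  0.04  0.62]
[[183.1, 207.7], [181.6, 199.9], [181.4, 198.6], [181.1, 197.3]]
180 #######.#####..#...###.....
181 ########..#.#.###...#......
182 ########.......#.....#.....
183 ########.....#.#....##.....
184 ########.......#.....#.....
185 #########............#.....
186 #####.##.#.#...#.....#.....
187 ##......#.##..##...........
188 ##....#.......###..........
189 ..#...........###..........
190 ........#########..........
191 .........#.######..........
192 ..........#..####..........
193 ..............####.........
194 ...........#..####.........
195 ..............####.........
196 ............#.####.........
197 ..............####.........
198 ...............##..........
199 ...........................
200 ...........................
201 ...........................
202 ...........................
203 ...........................
204 ...........................
205 ...........................
206 ...........................
207 ...........................
208 ...........................
209 ...........................
```

The near tip shows at about (181,198), which matches the 35 mm offset, so the real tips are at about 47 mm. Approaching and starting the push.

Call:
send_rows:
  steps: [-0.4,1.2,0,0,0,-0.4,1.2,0,0,0,-0.4,0.8,0,0,0,-0.4,0.5,0,0,0,-0.4,0.5,0,-0.08,0,-0.4,0.5,0,-0.08,0,-0.4,0.5,0,-0.08,0,-0.4,0.5,0,-0.08,0,-0.4,0.5,0,-0.08,0,-0.4,0.5,0,-0.08,0]

```text
clock: 8.85
position: [0.5344, -0.1236, 0.0173]
ee_rot: [0.0, 0.882, 0.471, -0.0]
contact_force: [-1.8, -1.4, 1.8]
width: 0.0258
gripper_force: 1.1
```

```bash
python3 st.py; python3 - <<'E'
from rig import *
import cv2
im=get_image("scene")["color"][140:260,160:320,::-1]
cv2.imwrite("pics/s3.png",cv2.resize(im,None,fx=5,fy=5,interpolation=cv2.INTER_CUBIC))
E
```

```text
clk 8.85 rack xy z mm [-116.   -38.2   17.3] yaw 0.982 tilt [ 0. -0.] w 0.025770706192746084 F [-1.77 -1.38  1.82]
```

View pics/s3.png

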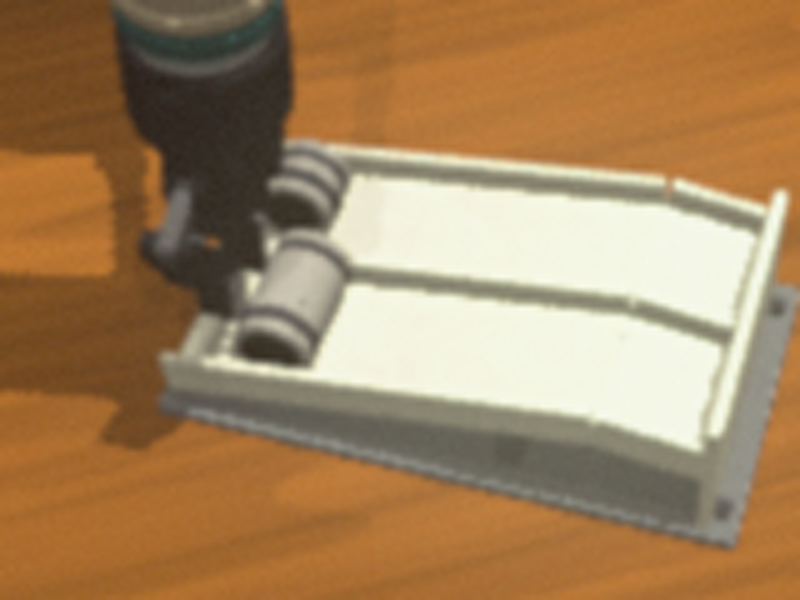

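The long tube is at about (290,300) in the crop, off the lip and square in front of the fingertips, with about 2 N of push. The short tube hasn't moved. Continuing up the slope.

Call:
send_rows:
  steps: [-0.4,0.6,0,-0.095,0,-0.4,0.6,0,-0.095,0,-0.4,0.6,0,-0.095,0,-0.4,0.6,0,-0.095,0,-0.4,0.6,0,-0.095,0,-0.4,0.6,0,-0.095,0,-0.4,0.6,0,-0.095,0,-0.4,0.6,0,-0.095,0,-0.4,0.6,0,-0.095,0,-0.4,0.6,0,-0.095,0,-0.4,0.6,0,-0.095,0,-0.4,0.6,0,-0.095,0]

```text
clock: 10.1
position: [0.5744, -0.0635, 0.0286]
ee_rot: [0.0, 0.882, 0.471, -0.0]
contact_force: [-0.9, -2.3, 1.5]
width: 0.0258
gripper_force: 1.2
```

```bash
cat >tub.py <<'E'
from h import *
from rig import get_image
# tube is darker/greyer than the white rack: mask inside the rack area of the scene view
im=get_image("scene");g=cv2.cvtColor(im["color"],cv2.COLOR_RGB2HSV)
o=im["T"];c,n=np.cos(.982),np.sin(.982);T=np.linalg.inv(o)
def pr(a):
    a=np.array(a)/1e3;W=np.c_[.567+c*a[:,0]-n*a[:,1],-.006+n*a[:,0]+c*a[:,1],a[:,2]]
    return cv2.projectPoints(W,cv2.Rodrigues(T[:3,:3])[0],T[:3,3],im["mtx"],np.array([im["k1"],0,0,0,0.]))[0][:,0]
m=np.zeros(g.shape[:2],np.uint8)
# scan along gutter at tube mid-height over its axis line
xs=np.arange(-125,125,4)
for y in(-20,-37,-55):
    z=np.where(xs<73,48+(xs+108)*np.tan(np.radians(9)),76-(xs-73)*np.tan(np.radians(8)))
    uv=pr(np.c_[xs,0*xs+y,z]).round().astype(int)
    print(y,"".join("#" if g[v,u,2]<205 else "." for u,v in uv))
print("x from -125, 4 mm per char")
E
python3 st.py; python3 tub.py
```

```text
clk 10.1 rack xy z mm [-43.7 -38.   28.6] yaw 0.982 tilt [-0. -0.] w 0.025785649250779103 F [-0.91 -2.33  1.49]
-20 ##################################..##....#...##....#.........#
-37 ##################################............................#
-55 #####################..##########..............................
x from -125, 4 mm per char
```

Call:
send_rows:
  steps: [-0.4,0.6,0,-0.095,0,-0.4,0.6,0,-0.095,0,-0.4,0.6,0,-0.095,0,-0.4,0.6,0,-0.095,0,-0.4,0.6,0,-0.095,0,-0.4,0.6,0,-0.095,0,-0.4,0.6,0,-0.095,0,-0.4,0.6,0,-0.095,0,-0.4,0.6,0,-0.095,0,-0.4,0.6,0,-0.095,0,-0.4,0.6,0,-0.095,0,-0.4,0.6,0,-0.095,0]

```text
clock: 11.35
position: [0.6144, -0.0036, 0.04]
ee_rot: [0.0, 0.882, 0.471, -0.0]
contact_force: [-1.0, -2.1, 1.7]
width: 0.0257
gripper_force: 1.2
```

```bash
python3 st.py; python3 tub.py
```

```text
clk 11.35 rack xy z mm [ 28.3 -38.1  40. ] yaw 0.982 tilt [-0. -0.] w 0.02572844256531673 F [-1.04 -2.05  1.69]
-20 #.####...###.######################################.#.........#
-37 ..#........########################################...........#
-55 #######################################.###########............
x from -125, 4 mm per char
```

Call:
send_rows:
  steps: [-0.4,0.4,0,-0.06,0,-0.4,0.4,0,-0.06,0,-0.4,0.4,0,-0.05,0,-0.4,0.4,0,-0.03,0,-0.4,0.4,0,0,0,-0.4,0.4,0,0,0,-0.4,0.4,0,0,0,-0.4,0.3,0,0,0,-0.4,0,0,0,0]

```text
clock: 12.3
position: [0.6316, 0.0222, 0.0418]
ee_rot: [-0.0, 0.882, 0.472, 0.0]
contact_force: [0.2, 0.4, 0.5]
width: 0.0261
gripper_force: 0.0
```

```bash
python3 st.py; python3 tub.py
```

```text
clk 12.3 rack xy z mm [ 59.4 -38.1  41.8] yaw 0.982 tilt [0. 0.] w 0.026132719355558616 F [0.2  0.38 0.48]
-20 ######...###.####..###.##########################...#####..####
-37 ####.............################################...###########
-55 ..######.######################################......##########
x from -125, 4 mm per char
```

Contact is gone, and the tube now spans about x = 85 to 123, against the stop. Retreating.

Call:
send_rows:
  steps: [-0.4,-0.5,0,-0.5,0,-0.4,-1,0,-2,0,-0.4,-1,0,-3,0,-0.4,-2,0,-3,0,-0.4,-3,0,-3,0,-0.4,-3,0,-1,0,-0.4,-3,0,0,0,-0.4,-3,0,0,0,-0.4,-3,0,0,0,-0.4,0,0,0,0,-0.4,0,0,0,0,-0.4,0,0,0,0]

```text
clock: 13.55
position: [0.5234, -0.14, 0.1672]
ee_rot: [0.0, 0.882, 0.471, 0.0]
contact_force: [-0.1, -0.4, -0.1]
width: 0.0256
gripper_force: 0.0
```

```bash
python3 st.py; python3 tub.py; sed -i 's/(-20,-37,-55)/(37,30)/' tub.py; python3 tub.py
```

```text
clk 13.55 rack xy z mm [-135.6  -38.1  167.2] yaw 0.982 tilt [0.001 0.   ] w 0.025568699404472425 F [-0.08 -0.44 -0.09]
-20 #.####...###..###..###...###...##...##....#...##....#####..####
-37 ..#..................................................#####.####
-55 ..#..................................................##########
x from -125, 4 mm per char
37 ##########....................................................#
30 ###########....................................................
x from -125, 4 mm per char
```

The long tube is parked square against the stop, from about x = 87 to 125, and the gutter behind it is empty. The short tube is still at its foot and the arm is clear, so I'm handing in.

```bash
python3 -c "from rig import *; print(sign_off())"
```

```text
the job is handed in; nothing more can be done
None
```

I pushed the long tube over the crest; my last camera check showed it parked square against the end stop, the short tube still at its foot and the arm clear, and I handed the job in at about 13.6 s (no verdict was returned).

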